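# Carry a rolling wagon on a cassette to the traverser

## Robot

A 6-joint arm with a two-finger parallel gripper is mounted at the origin on the work surface. World frame = base frame: x ahead of the robot, y to its left, z up, the work surface at z = 0. Lengths are in m, angles in degrees, forces in N, time in s.
With the tool pointing down it reaches from about 0.3 to 0.75 m from the base axis. Payload 8.5 kg.
Tool frame: the origin (TCP) lies midway between the tips of the shut fingers; the grasp point (between the pads) lies 19 mm behind it (env.grasp_offset is the distance from the TCP to the grasp point, in m); z points along the fingers, y is the line along which they close (so a half turn about z gives the same grasp; the last joint's range is limited). The gripper opens to 85 mm and grips with 20 to 120 N. Pads are 22 mm wide; open, the fingers measure 114 mm over their backs; the gripper's body (76 mm by 85 mm) begins 54 mm behind the grasp point. The pads swing forward as they close: fully open they stand 13 mm farther back than shut.
Start: joints at [-75.762, 21.807, 74.336, -0, 83.858, -12.336], TCP at [0.246, -0.492, 0.204] pointing down, gripper open.
Joint ranges: [-178.18, 178.18], [-50.72, 133.34], [12.68, 142.11], [-81.47, 261.47], [9.98, 163.14], [-165.26, 165.26]. Speed limits (degrees/s): [136.94, 136.94, 180, 180, 180, 180].

## Interface

Orientations are given as a 3x3 rotation matrix whose columns are the frame's x, y, z axes.
In Python, from rig import env gives the robot as it stands.
- The arm moves only by the tool servo_tool, never from a script. Its argument "deltas" is text: rows parted by semicolons, each of 7 numbers parted by spaces: the opening, from 0 (shut) to 1 (fully open), then the shift along the tool's x, y, z in mm, then the turn, a rotation vector about the tool's x, y, z in rad. A call has 1 to 8 rows; each row shifts and turns the commanded pose from where the row before left it, along the tool's axes as they then stand; what a row does not reach is not made up. A row lasts 1/12 s, in which the tool goes at most 41.7 mm and 7.16 degrees, less where a joint would pass 70% of its speed; a pose out of reach is approached as far as the arm can. A call is refused whole if a number of a shift passes 41.7 or a number of a turn 0.125, either way. A call with a gripper value outside its range is refused whole. The fingers move at their own pace and stop on an object; "newtons" is the grip in N (left out, the last holds). Time passes only in rows, so rows that do not move let the fingers close. It gives the time, the measured TCP pose, the force, the opening and the grip force at its end, in the units of the state.
- env.observe(): the state, without advancing time (a new reading comes with each control period).
- env.get_image(name): name is "scene" or "top"; returns a dict with "img" (400x640x3 uint8, red, green, blue), "depth" (400x640 float32, m along the optical axis (not along the pixel's ray), 0 where there is no reading), "camera_matrix" (3x3 intrinsics, pixels), "world_to_cam" (4x4, takes a point from world to camera coordinates). Camera axes: x right, y down, z forward; pixel columns grow to the right and rows downward; lengths in m; the calibration is good to about 2 mm. A picture is of the moment at which its call begins.
- env.close_job(): hands the job in; it is judged then, once.
Trained networks look in a picture, given as the dict that the camera call returned (one of the last four; its "shot" number tells which), for a name from the list of things; names that differ only in an ending like _2 or _b are one class to them, and where a whole thing is asked for, a point or a joint stands for the part that bears it (a point fixed in the world has none). Each returns a list of dicts, best first, with "conf" (0 to 1); they miss things now and then, are a little off and sometimes report something else, mostly with a low value. They report only what shows in the picture. A call takes as long as a camera call.
- env.spot_in(name, picture): "bbox" ([centre column, centre row, width, height] in pixels, round what is visible of it).
- env.spot_point(name, picture): "uv" ([column, row] in pixels: a listed point, or the origin of a listed thing).
The state is a dict: "time_s": time; "q": joint angles; "qvel": joint speeds; "joint_efforts": joint torques, N m; "position": TCP position; "tool_rot": TCP orientation; "ft_force": force on the tool from outside, world axes, zero at the start; "wrist_torque": the same for the moment, N m; "grip_width": finger opening in m; "gripper_force": force on a finger pad.
Only numpy, scipy, OpenCV 4.12 (cv2) and the standard library are available. Lean on these libraries where they do the work, as an engineer would, in place of code of your own. Each camera call takes 0.05 s, during which the arm holds its last target. There are 200 camera calls.

## Task

Lift the carrying cassette by its wooden handle and, without touching the wagon, let the wagon roll gently to the middle, under the handle, and hold it standing there for four seconds with the cassette a hand's breadth up in the air. Then carry it over and set the cassette down gently, flat inside the yellow corner guides of the traverser, with the wagon still standing in the middle, and let go. The wagon must not bang into the end stops, the cassette must never be tipped steeply, and the glue bottle, the paint jar and the orange wagon body stay where they are.

Things in the scene. Friction and masses are not known exactly. Their poses are not given: they have to be found in the camera images.
- cassette: Carrying cassette for wagons: aluminium channel 94 mm wide (x axis), 310 mm long (y axis, the way the wagon rolls), nominally 0.42 kg, standing on the bench. Origin at the centre of its underside, z up. Floor 6 mm thick, side walls 20 mm high and 86 mm apart, red end stops 36 mm high, inner faces at y = -150 and +150 mm. A wooden handle spans its middle like a gate.
- handle (a point): Centre of the handle's flat crossbar, 118 mm above the cassette's underside, axes as the cassette. The bar is 114 mm long (x), 14 mm thick (y), 36 mm high (z): pinch it from above across the 14 mm, fingers closing along y. Its posts, 5 mm thick and 34 mm wide, stand at x = -54 and +54 mm. 30 mm of free height are left between the bar and the wagon's roof passing under it.
- mid (a point): Middle of the cassette's floor top, 6 mm over its underside. The wagon stands in the middle when wagon is here. Red marks on the side walls at y = -62 and +62 mm then lie at the wagon's ends.
- wagon: Yellow closed model wagon, 74 mm wide, 120 mm long over the buffers (y axis), nominally 0.36 kg (30 % more or less), free to roll along the cassette's y. Aluminium keeper strips over its wheels stop it from lifting off or swerving. Origin in its middle at the level of the cassette's floor top. Starts 45 to 80 mm off the middle, on the +y side; meets the end stops at y = +90 and -90 mm.
- wagon_roof (a point): Centre of the wagon's yellow roof, 64 mm above its origin. Rolling: when the cassette tilts along its y the wagon runs down the slope with 9.8 m/s2 per rad; an acceleration of the cassette along y acts likewise. Rolling resistance is small: about 0.003 rad of tilt starts it, and when level it coasts with a decay time of some 3 s.
- traverser: Fixed traverser deck, 150 mm (x) by 360 mm (y), dark with grey top 30 mm above the bench. Origin at the centre of its underside on the bench, z up; y axis along its rails. Yellow corner guides 14 mm high over the deck leave a pocket 126 mm (x) by 332 mm (y) for the cassette.
- seat (a point): Centre of the traverser's deck top, 30 mm above the bench, axes as the traverser: the cassette's origin belongs here, its y axis along this y in the same sense.
- glue: Bystander, leave alone: white glue bottle, 44 mm diameter, 100 mm tall, red cap. Origin at the centre of its underside.
- paint: Bystander, leave alone: small paint jar, 52 mm diameter, 45 mm tall, green cap. Origin at the centre of its underside.
- flatwagon: Bystander, leave alone: orange spare wagon body standing on the bench, 50 x 120 x 48 mm. Origin at the centre of its underside.

How it is judged (in metres and radians):
On the way, in this order (a step that is already met when the one before it is completed fails the run):
1. the cassette is lifted clear of the bench with the wagon still away from the middle (height (world z) of cassette above 0.03 m and contact force between cassette and the fingers above 1 N and not (y of wagon in the frame of cassette between -0.02 and 0.02 m)), for 0.1 s.
2. the wagon stands within 18 mm of the middle for four seconds, the cassette held in the air at least 50 mm up by the fingers, clear of the traverser (y of wagon in the frame of cassette between -0.018 and 0.018 m and velocity of joint wagon between -0.08 and 0.08 m/s and height (world z) of cassette above 0.05 m and contact force between cassette and traverser below 0.2 N and contact force between cassette and the fingers above 1 N), for 4 s.
3. the cassette stands on the traverser (horizontal distance between cassette and traverser below 0.025 m and z of cassette in the frame of traverser below 0.036 m and contact force between cassette and traverser above 1 N), for 0.2 s.
At the end, for the whole second after the job is handed in: The cassette lies flat on the traverser deck inside the corner guides (within 20 mm across and 15 mm along of centred, 5 mm in height, tilt under 0.03 rad, y axes within 0.12 rad), at rest; the wagon stands still on the cassette within 22 mm of the middle; everything is released (x of cassette in the frame of traverser between -0.02 and 0.02 m and y of cassette in the frame of traverser between -0.015 and 0.015 m and z of cassette in the frame of traverser between 0.026 and 0.035 m and angle between cassette's own z axis and vertical below 0.03 rad and angle between the y axis of cassette and the y axis of traverser, either way round below 0.12 rad and linear speed of each of cassette, wagon below 0.02 m/s and y of wagon in the frame of cassette between -0.022 and 0.022 m); the robot touches nothing.
It fails at once if the robot touches the wagon (contact force between any of the arm, the fingers and wagon above 0.5 N).
It fails at once if the wagon runs into an end stop at over 0.1 m/s ((y of wagon in the frame of cassette above 0.084 m and velocity of joint wagon above 0.1 m/s) or (y of wagon in the frame of cassette below -0.084 m and velocity of joint wagon below -0.1 m/s)).
It fails at once if the cassette is tipped steeply (over 0.3 rad) or slammed onto the traverser (over 60 N) (angle between cassette's own z axis and vertical above 0.3 rad or contact force between cassette and traverser above 60 N).
It fails at once if a bystander is disturbed (moved over 20 mm) (distance of any of glue, paint, flatwagon from where it was at the start of the episode above 0.02 m).
It also fails if it takes over 72 s, if anything falls off the work surface, if the arm or the gripper's body presses on something with over 40 N, if the wrist force passes 120 N, or if a joint passes its speed limit or range.

## Working session

There is one attempt and no reset: what is moved stays moved. The work goes in short steps, Python scripts to look and compute and a tool call to move; the robot and the scene stay as the last step left them, time stands still between calls to the robot, and variables do not carry over. Pictures are saved under pics/ and viewed, at most 10 in all, crops included, and the job is handed in when it is done.

Besides the shell and the picture viewer there is one more tool, called after "Request:" in YAML: its name, and indented under it one key for each argument. servo_tool: Moves the arm, as the interface text tells. Its arguments: {"type":"object","properties":{"deltas":{"type":"string"},"newtons":{"type":"number"}},"required":["deltas"]}

```bash
mkdir -p pics; ls; cat > h.py <<'E'
import numpy as np, cv2
from rig import env
def ray(p,uv,z):
    "world point at height z on the pixel's ray"
    K=p["camera_matrix"];T=np.array(p["world_to_cam"]);R=T[:3,:3];t=T[:3,3]
    d=R.T@np.linalg.inv(K)@np.array([uv[0],uv[1],1.]);c=-R.T@t
    return c+d*(z-c[2])/d[2]
def proj(p,X):
    T=np.array(p["world_to_cam"]);c=T[:3,:3]@np.array(X)+T[:3,3];u=p["camera_matrix"]@c
    return u[:2]/u[2]
def cloud(p):
    K=p["camera_matrix"];T=np.array(p["world_to_cam"]);d=p["depth"]
    v,u=np.mgrid[:d.shape[0],:d.shape[1]]
    c=np.stack([(u-K[0,2])/K[0,0]*d,(v-K[1,2])/K[1,1]*d,d],-1)
    return (c-T[:3,3])@T[:3,:3]
E
python3 - <<'E'
from h import *
a=[env.get_image(n) for n in("scene","top")]
for n,p in zip(("scene","top"),a):
    cv2.imwrite(f"pics/{n}0.png",p["img"][...,::-1])
    for k,z in dict(handle=.118,mid=.006,wagon_roof=.07,wagon=.006,cassette=0,seat=.03,traverser=0,glue=0,paint=0,flatwagon=0).items():
        for r in env.spot_point(k,p)[:2]: print(n,k,np.round(r["uv"]),round(r["conf"],2),ray(p,r["uv"],z).round(4))
E
```

```text
pics
scene mid [195. 276.] 0.79 [ 0.5075 -0.2861  0.006 ]
scene wagon_roof [212. 235.] 0.67 [ 0.4884 -0.2084  0.07  ]
scene wagon [220. 250.] 0.67 [ 0.4931 -0.2063  0.006 ]
scene cassette [192. 280.] 0.96 [ 0.5065 -0.2954  0.    ]
scene seat [366. 147.] 0.91 [0.5341 0.2478 0.03  ]
scene traverser [361. 156.] 0.8 [0.5293 0.2361 0.    ]
scene paint [434. 166.] 0.85 [0.6878 0.3474 0.    ]
scene flatwagon [339. 268.] 0.82 [ 0.7146 -0.0441 -0.    ]
top handle [443. 249.] 0.66 [ 0.4985 -0.2853  0.118 ]
top mid [430. 251.] 0.87 [ 0.4999 -0.286   0.006 ]
top wagon_roof [403. 254.] 0.57 [ 0.491  -0.2042  0.07  ]
top wagon [397. 254.] 0.76 [ 0.4938 -0.2016  0.006 ]
top cassette [427. 250.] 0.83 [ 0.505  -0.2795  0.    ]
top seat [216. 241.] 0.9 [0.5299 0.2561 0.03  ]
top seat [404. 256.] 0.22 [ 0.4877 -0.2132  0.03  ]
top traverser [219. 243.] 0.9 [0.5289 0.2548 0.    ]
top traverser [398. 255.] 0.17 [ 0.4921 -0.2057  0.    ]
top glue [451. 177.] 0.62 [ 0.6959 -0.3562  0.    ]
top glue [404. 255.] 0.33 [ 0.4926 -0.2214  0.    ]
top paint [185. 184.] 0.86 [0.6858 0.3511 0.    ]
top flatwagon [336. 171.] 0.87 [ 0.7176 -0.0502  0.    ]
top flatwagon [450. 180.] 0.74 [ 0.6899 -0.3523  0.    ]
```

View pics/top0.png

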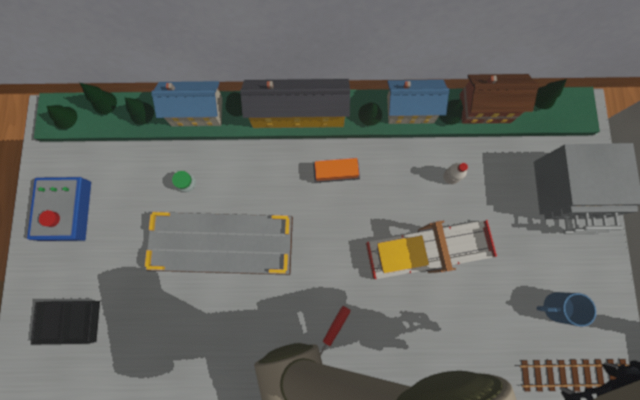

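View pics/scene0.png

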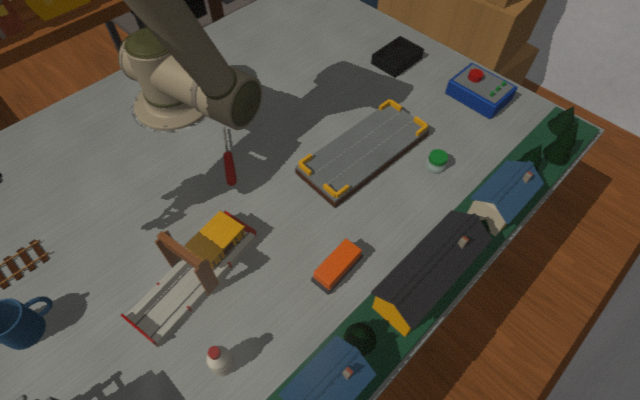

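```bash
python3 - <<'E'
from h import *
p=env.get_image("top");P=cloud(p);ok=p["depth"]>0
def box(m,n):
    q=P[m&ok][:, :2].astype(np.float32)
    (c,s,a)=cv2.minAreaRect(q); b=cv2.boxPoints((c,s,a))
    print(n,len(q),np.round(c,4),np.round(s,4),round(a,2))
x,y,z=P[...,0],P[...,1],P[...,2]
box((z>.12)&(z<.15)&(y<-.2)&(y>-.4)&(x<.6)&(x>.4),"bar")
box((z>.006)&(z<.15)&(y<-.1)&(y>-.47)&(x<.6)&(x>.4),"cass")
hsv=cv2.cvtColor(p["img"],cv2.COLOR_RGB2HSV)
yel=(hsv[...,0]>20)&(hsv[...,0]<35)&(hsv[...,1]>120)&(hsv[...,2]>90)
box(yel&(z>.06)&(z<.09)&(y<-.1),"roof")
box(yel&(y>.02),"guides")
box((z>.02)&(z<.05)&(y>.02)&(x<.65),"deck")
E
```

```text
bar 447 [ 0.5037 -0.2818] [0.1135 0.0346] 9.28
cass 4089 [ 0.5037 -0.2818] [0.1136 0.3111] 9.71
roof 1332 [ 0.6861 -0.2563] [0.24   0.5053] 57.39
guides 808 [0.6476 0.2249] [0.3959 0.3825] 87.89
deck 10581 [0.4669 0.3963] [0.6541 0.3608] 89.34
```

The top view shows the cassette at about (430,250), with the wagon roof at (403,254) near the left (+y) stop and the handle at (443,248). The traverser is at (219,243). The path from cassette to traverser is free, with the orange body at (336,170) and the paint jar at (182,181) both well to the side. The scene view agrees.

```bash
cat >> h.py <<'E'
def rect(P,m,n):
    q=P[m][:, :2].astype(np.float32); c,s,a=cv2.minAreaRect(q)
    print(n,len(q),np.round(c,4),np.round(s,4),round(a,2)); return c,s,a
E
python3 - <<'E'
from h import *
p=env.get_image("top");P=cloud(p);x,y,z=P[...,0],P[...,1],P[...,2];ok=p["depth"]>0
rect(P,ok&(z>.022)&(z<.06)&(y>.05)&(y<.47)&(x<.63)&(x>.43),"deck")
hsv=cv2.cvtColor(p["img"],cv2.COLOR_RGB2HSV)
yel=ok&(hsv[...,0]>18)&(hsv[...,0]<35)&(hsv[...,1]>150)&(hsv[...,2]>90)
rect(P,yel&(y>.05)&(y<.47)&(x<.63)&(x>.43),"guides")
C=ok&(y<-.1)&(y>-.47)&(x<.6)&(x>.4)
rect(P,C&yel&(z>.05),"roof"); print(np.median(z[C&yel&(z>.05)]))
rect(P,C&(z>.131)&(z<.142),"bartop"); print(np.percentile(z[C],[95,98,99,99.8]))
rect(P,C&(z>.006),"cass")
s=env.observe()
print(s["position"],np.round(s["tool_rot"],3).tolist(),s["grip_width"],s["time_s"],env.grasp_offset)
E
```

```text
deck 8294 [0.5267 0.2494] [0.3584 0.1481] 87.62
guides 417 [0.5272 0.2491] [0.3476 0.1413] 87.65
roof 1332 [ 0.4915 -0.2015] [0.0712 0.11  ] 10.05
0.06900802190332914
bartop 337 [ 0.5037 -0.2814] [0.1132 0.0154] 9.77
[0.10260283 0.13414867 0.1356326  0.13741528]
cass 4078 [ 0.4782 -0.2841] [0.1651 0.3149] 5.75
[ 0.24605256 -0.49187458  0.20413225] [[0.894, 0.447, -0.0], [0.447, -0.894, -0.0], [-0.0, -0.0, -1.0]] 0.08545151935043992 1.2 0.0187
```

Request:
servo_tool:
  deltas: "1 20 -4 0 0 0 0; 1 40 -9 0 0 0 0; 1 40 -9 0 0 0 0; 1 40 -9 0 0 0 0; 1 40 -9 0 0 0 0; 1 40 -9 0 0 0 0; 1 40 -9 0 0 0 0; 1 40 -9 0 0 0 0"
  newtons: 100

```text
time_s: 1.87
position: [0.4857, -0.2962, 0.2043]
tool_rot: [[0.894, 0.447, 0.0], [0.447, -0.894, -0.0], [0.0, 0.0, -1.0]]
ft_force: [0.6, -0.7, 0.7]
grip_width: 0.0852
gripper_force: 0.0
```

Request:
servo_tool:
  deltas: "1 24 -6 0 0 0 0; 1 0 0 0 0 0 0.098; 1 0 0 0 0 0 0.098; 1 0 0 0 0 0 0.098; 1 0 0 0 0 0 0; 1 0 0 0 0 0 0"

```text
time_s: 2.37
position: [0.5032, -0.2817, 0.2041]
tool_rot: [[0.985, 0.172, 0.0], [0.172, -0.985, 0.0], [0.0, -0.0, -1.0]]
ft_force: [-0.4, 0.9, 0.3]
grip_width: 0.0853
gripper_force: 0.0
```

```bash
cat >> h.py <<'E'
def todo(X,yaw):
    "shift in mm along the tool axes and turn about the axes (rad) to get to X, pointing down, x axis at yaw deg"
    from scipy.spatial.transform import Rotation as Ro
    s=env.observe();R=np.array(s["tool_rot"]);c,n=np.cos(np.radians(yaw)),np.sin(np.radians(yaw))
    G=np.array([[c,n,0],[n,-c,0],[0,0,-1]])
    print("t",s["time_s"],"pos",np.round(s["position"],4),"shift",(R.T@(np.array(X)-s["position"])*1e3).round(1),"turn",Ro.from_matrix(R.T@G).as_rotvec().round(4),"ft",np.round(s["ft_force"],2),"tq",np.round(s["wrist_torque"],3),"w",round(s["grip_width"],4))
E
python3 - <<'E'
from h import *
todo([.5037,-.2815,.099],9.75)
p=env.get_image("top");cv2.imwrite("pics/t1.png",p["img"][150:330,280:600,::-1].repeat(2,0).repeat(2,1))
E
```

```text
t 2.3667 pos [ 0.5032 -0.2817  0.2041] shift [ 6.000e-01 -1.000e-01  1.051e+02] turn [-0.     -0.      0.0025] ft [-0.37  0.86  0.32] tq [-0.001  0.016 -0.012] w 0.0853
```

Request:
servo_tool:
  deltas: "1 0.6 0 20 0 0 0.002; 1 0 0 25 0 0 0; 1 0 0 25 0 0 0; 1 0 0 20 0 0 0; 1 0 0 10 0 0 0; 1 0 0 5 0 0 0; 1 0 0 0 0 0 0; 1 0 0 0 0 0 0"

```text
time_s: 3.08
position: [0.5042, -0.282, 0.1001]
tool_rot: [[0.986, 0.168, 0.001], [0.168, -0.986, -0.001], [0.001, 0.001, -1.0]]
ft_force: [-1.0, -1.0, -0.4]
grip_width: 0.0852
gripper_force: 0.0
```

Request:
servo_tool:
  deltas: "0.5 0 0 0 0 0 0; 0.3 0 0 0 0 0 0; 0.2 0 0 0 0 0 0; 0 0 0 0 0 0 0; 0 0 0 0 0 0 0; 0 0 0 0 0 0 0; 0 0 0 0 0 0 0; 0 0 0 0 0 0 0"
  newtons: 100

```text
time_s: 3.75
position: [0.504, -0.282, 0.0998]
tool_rot: [[0.986, 0.167, 0.001], [0.167, -0.986, -0.001], [0.001, 0.001, -1.0]]
ft_force: [-1.2, -0.0, 6.2]
grip_width: 0.0106
gripper_force: 98.6
```

```bash
cat >> h.py <<'E'
def wag():
    "wagon roof along cassette y (mm), measured from the bar, and tool tilt (rad, + raises cassette's +y)"
    p=env.get_image("top");P=cloud(p);s=env.observe();R=np.array(s["tool_rot"]);g=s["position"]-.019*R[:,2]
    L=(P-g)@R*[1,-1,-1]*1e3   # cassette axes, zero at handle centre
    hsv=cv2.cvtColor(p["img"],cv2.COLOR_RGB2HSV)
    m=(p["depth"]>0)&(hsv[...,0]>18)&(hsv[...,0]<35)&(hsv[...,1]>140)&(hsv[...,2]>60)&(abs(L[...,2]+48)<12)&(abs(L[...,0])<42)&(abs(L[...,1])<160)
    y=L[m][:,1]; e=np.percentile(y,[1,99]) if m.sum()>20 else [0,0]
    print("t",round(s["time_s"],2),"n",m.sum(),"roof y",e.round(1),"mid",np.round(np.mean(e),1),"tilt",round(float(np.arcsin(-R[2,1])),4),"roll",round(float(R[2,0]),4),"pos",np.round(s["position"],4),"ft",np.round(s["ft_force"],2),"tq_tool",np.round(R.T@s["wrist_torque"],3),"w",round(s["grip_width"],4))
    return p,L
E
python3 -c "
from h import *
wag()"
```

```text
t 3.8 n 1279 roof y [ 27.3 135.5] mid 81.4 tilt -0.0013 roll 0.0007 pos [ 0.504  -0.282   0.0998] ft [-1.44 -1.19  5.96] tq_tool [-0.095 -0.198  0.003] w 0.0103
```

Request:
servo_tool:
  deltas: "0 0 0 -2 0 0 0; 0 0 0 -6 0 0 0; 0 0 0 -12 0 0 0; 0 0 0 -16 0 0 0; 0 0 0 -16 0 0 0; 0 0 0 -12 0 0 0; 0 0 0 -8 0 0 0; 0 0 0 -4 0 0 0"

```text
time_s: 4.47
position: [0.5037, -0.2815, 0.1756]
tool_rot: [[0.986, 0.167, -0.0], [0.167, -0.986, -0.0], [-0.0, 0.0, -1.0]]
ft_force: [0.8, 0.0, -8.0]
grip_width: 0.0104
gripper_force: 98.3
```

```bash
python3 -c "
from h import *
p,L=wag()
P=cloud(p)
# cassette tilt: height of side walls / floor along y
m=(p['depth']>0)&(abs(L[...,0])<50)&(abs(L[...,1])<148)&(abs(L[...,1])>25)&(abs(L[...,2]+112)<5)
print(m.sum(),np.polyfit(L[m][:,1],L[m][:,2],1) if m.sum()>30 else '')
q=env.get_image('scene');cv2.imwrite('pics/s1.png',q['img'][:,:,::-1])
"
```

```text
t 4.52 n 1553 roof y [ 37.8 145. ] mid 91.4 tilt -0.0004 roll 0.0003 pos [ 0.5038 -0.2816  0.1758] ft [ 0.6   0.47 -7.64] tq_tool [-0.252 -0.066  0.034] w 0.0108
23
```

View pics/s1.png

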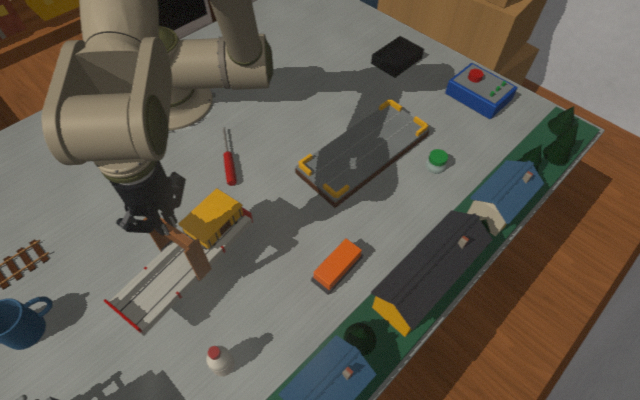

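The cassette is in the air at about (190,270) with the wagon at the +y stop, roof at (212,215).

```bash
cat >> h.py <<'E'
def ctilt(p,L):
    "cassette tilt in the tool frame from the tops of the red end stops and the floor"
    hsv=cv2.cvtColor(p["img"],cv2.COLOR_RGB2HSV);h=hsv[...,0]
    red=(p["depth"]>0)&((h<8)|(h>172))&(hsv[...,1]>130)&(abs(L[...,0])<46)&(L[...,2]<-60)&(L[...,2]>-110)
    z=[np.percentile(L[red&(abs(L[...,1]-s*152)<14)][:,2],80) for s in(-1,1) if (red&(abs(L[...,1]-s*152)<14)).sum()>5]
    m=(p["depth"]>0)&(abs(L[...,0])<38)&(L[...,1]<-35)&(L[...,1]>-140)&(abs(L[...,2]+112)<14)
    print("stops",np.round(z,2),"floor",m.sum(),np.polyfit(L[m][:,1],L[m][:,2],1).round(4) if m.sum()>50 else "")
E
python3 -c "
from h import *
p,L=wag();ctilt(p,L)"
```

```text
t 4.62 n 1558 roof y [ 37.4 144.5] mid 91.0 tilt 0.001 roll -0.0009 pos [ 0.5035 -0.2813  0.1744] ft [-0.15  0.16 -8.47] tq_tool [-0.332 -0.09   0.006] w 0.011
stops [-85.33] floor 0
```

Request:
servo_tool:
  deltas: "0 0 0 0 0.01 0 0; 0 0 0 0 0.01 0 0; 0 0 0 0 0 0 0; 0 0 0 0 0 0 0"

```text
time_s: 4.95
position: [0.5036, -0.2817, 0.1746]
tool_rot: [[0.986, 0.167, -0.004], [0.167, -0.986, 0.02], [-0.001, -0.021, -1.0]]
ft_force: [0.5, -0.3, -8.1]
grip_width: 0.0108
gripper_force: 98.3
```

```bash
python3 -c "
from h import *
p,L=wag()
p,L=wag()"
```

```text
t 5.0 n 1578 roof y [ 36.7 144.5] mid 90.6 tilt 0.0204 roll -0.0004 pos [ 0.5037 -0.2817  0.1748] ft [ 0.58  0.08 -8.59] tq_tool [-0.348  0.019  0.014] w 0.0106
t 5.05 n 1575 roof y [ 36.6 144.1] mid 90.4 tilt 0.0203 roll -0.0002 pos [ 0.5037 -0.2816  0.1749] ft [ 0.39  0.35 -7.81] tq_tool [-0.386 -0.085 -0.023] w 0.0106
```

Request:
servo_tool:
  deltas: "0 0 0 0 0 0 0; 0 0 0 0 0 0 0; 0 0 0 0 0 0 0"

```text
time_s: 5.3
position: [0.5038, -0.2815, 0.1752]
tool_rot: [[0.986, 0.167, -0.003], [0.167, -0.986, 0.02], [0.0, -0.02, -1.0]]
ft_force: [-0.4, 0.1, -8.8]
grip_width: 0.0109
gripper_force: 98.3
```

```bash
python3 -c "
from h import *
p,L=wag()"
```

```text
t 5.35 n 1576 roof y [ 36.3 143.4] mid 89.9 tilt 0.0199 roll 0.0001 pos [ 0.5037 -0.2815  0.1752] ft [-0.05 -0.34 -8.01] tq_tool [-0.372  0.034 -0.021] w 0.0107
```

Request:
servo_tool:
  deltas: "0 0 0 0 0.006 0 0; 0 0 0 0 0 0 0; 0 0 0 0 0 0 0; 0 0 0 0 0 0 0"

```text
time_s: 5.68
position: [0.5037, -0.2816, 0.1751]
tool_rot: [[0.986, 0.167, -0.004], [0.167, -0.986, 0.026], [-0.0, -0.026, -1.0]]
ft_force: [-0.5, 0.1, -8.2]
grip_width: 0.0105
gripper_force: 98.3
```

```bash
python3 -c "
from h import *
p,L=wag()
p,L=wag()"
```

```text
t 5.73 n 1573 roof y [ 35.2 142.6] mid 88.9 tilt 0.026 roll -0.0 pos [ 0.5038 -0.2816  0.1751] ft [-0.5   0.84 -8.38] tq_tool [-0.347 -0.029 -0.008] w 0.0103
t 5.78 n 1573 roof y [ 34.6 142.3] mid 88.5 tilt 0.026 roll 0.0 pos [ 0.5038 -0.2816  0.1751] ft [ 0.19 -0.3  -7.29] tq_tool [-0.377  0.013  0.068] w 0.0106
```

Request:
servo_tool:
  deltas: "0 0 0 0 0 0 0; 0 0 0 0 0 0 0; 0 0 0 0 0 0 0; 0 0 0 0 0 0 0"

```text
time_s: 6.12
position: [0.5037, -0.2815, 0.1751]
tool_rot: [[0.986, 0.167, -0.004], [0.167, -0.986, 0.026], [0.0, -0.026, -1.0]]
ft_force: [0.0, -0.4, -8.7]
grip_width: 0.0106
gripper_force: 98.3
```

```bash
python3 -c "
from h import *
p,L=wag()
p,L=wag()"
```

```text
t 6.17 n 1557 roof y [ 29.2 136.9] mid 83.0 tilt 0.026 roll -0.0 pos [ 0.5037 -0.2815  0.1751] ft [ 0.39 -0.38 -8.4 ] tq_tool [-0.362 -0.004 -0.006] w 0.0106
t 6.22 n 1558 roof y [ 28.5 136. ] mid 82.3 tilt 0.0261 roll -0.0 pos [ 0.5037 -0.2816  0.1751] ft [ 0.22 -0.03 -8.21] tq_tool [-0.379  0.013 -0.015] w 0.0106
```

Request:
servo_tool:
  deltas: "0 0 0 0 0 0 0; 0 0 0 0 -0.001 0 0; 0 0 0 0 -0.001 0 0; 0 0 0 0 -0.001 0 0; 0 0 0 0 0 0 0"

```text
time_s: 6.63
position: [0.5037, -0.2815, 0.1751]
tool_rot: [[0.986, 0.167, -0.004], [0.167, -0.986, 0.023], [-0.0, -0.023, -1.0]]
ft_force: [-0.3, 0.7, -8.1]
grip_width: 0.0103
gripper_force: 98.3
```

```bash
python3 -c "
from h import *
p,L=wag()
p,L=wag()"
```

```text
t 6.68 n 1503 roof y [ 17.2 124.7] mid 70.9 tilt 0.023 roll -0.0 pos [ 0.5037 -0.2815  0.1751] ft [ 0.76  0.71 -7.77] tq_tool [-0.25   0.007  0.021] w 0.0109
t 6.73 n 1485 roof y [ 16.7 123.2] mid 70.0 tilt 0.0231 roll 0.0 pos [ 0.5037 -0.2815  0.1751] ft [ 0.12  0.18 -6.77] tq_tool [-0.275 -0.016  0.013] w 0.011
```

Request:
servo_tool:
  deltas: "0 0 0 0 -0.003 0 0; 0 0 0 0 -0.003 0 0; 0 0 0 0 -0.002 0 0; 0 0 0 0 -0.001 0 0"

```text
time_s: 7.07
position: [0.5037, -0.2815, 0.1751]
tool_rot: [[0.986, 0.167, -0.002], [0.167, -0.986, 0.014], [-0.0, -0.014, -1.0]]
ft_force: [-0.0, 0.1, -8.5]
grip_width: 0.0104
gripper_force: 98.3
```

```bash
python3 -c "
from h import *
p,L=wag()
p,L=wag()"
```

```text
t 7.12 n 1338 roof y [  5.2 112.2] mid 58.7 tilt 0.0139 roll -0.0 pos [ 0.5037 -0.2815  0.1751] ft [-1.04  0.68 -8.11] tq_tool [-0.219 -0.063  0.013] w 0.0106
t 7.17 n 1332 roof y [  4.6 111.1] mid 57.8 tilt 0.014 roll -0.0 pos [ 0.5037 -0.2815  0.1751] ft [-0.13  0.07 -8.35] tq_tool [-0.214 -0.027  0.   ] w 0.0105
```

Request:
servo_tool:
  deltas: "0 0 0 0 0 0 0; 0 0 0 0 -0.001 0 0; 0 0 0 0 0 0 0; 0 0 0 0 -0.001 0 0; 0 0 0 0 0 0 0"

```text
time_s: 7.58
position: [0.5037, -0.2815, 0.1751]
tool_rot: [[0.986, 0.167, -0.002], [0.167, -0.986, 0.012], [0.0, -0.012, -1.0]]
ft_force: [0.5, 0.3, -8.5]
grip_width: 0.0108
gripper_force: 98.3
```

```bash
python3 -c "
from h import *
p,L=wag()
p,L=wag()"
```

```text
t 7.63 n 1227 roof y [  0.7 103.6] mid 52.1 tilt 0.0121 roll -0.0 pos [ 0.5037 -0.2815  0.1751] ft [-0.69 -0.29 -8.5 ] tq_tool [-0.216 -0.013  0.008] w 0.011
t 7.68 n 1218 roof y [  0.9 103.2] mid 52.0 tilt 0.012 roll 0.0 pos [ 0.5037 -0.2815  0.1751] ft [-1.26 -0.02 -7.76] tq_tool [-0.222  0.011 -0.014] w 0.0103
```

Request:
servo_tool:
  deltas: "0 0 0 0 0.004 0 0; 0 0 0 0 0.002 0 0; 0 0 0 0 0 0 0; 0 0 0 0 0 0 0"

```text
time_s: 8.02
position: [0.5037, -0.2816, 0.1751]
tool_rot: [[0.986, 0.167, -0.003], [0.167, -0.986, 0.018], [0.0, -0.018, -1.0]]
ft_force: [0.2, -0.1, -8.3]
grip_width: 0.0106
gripper_force: 98.3
```

```bash
python3 -c "
from h import *
p,L=wag()
p,L=wag()"
```

```text
t 8.07 n 1184 roof y [ 0.1 99.2] mid 49.6 tilt 0.018 roll -0.0 pos [ 0.5037 -0.2816  0.1751] ft [-0.15  0.68 -8.28] tq_tool [-0.241 -0.017 -0.019] w 0.0107
t 8.12 n 1174 roof y [ 0.5 98.6] mid 49.6 tilt 0.018 roll 0.0 pos [ 0.5037 -0.2815  0.1751] ft [ 0.28 -0.47 -7.87] tq_tool [-0.145 -0.034  0.049] w 0.0107
```

Request:
servo_tool:
  deltas: "0 0 0 0 0 0 0; 0 0 0 0 0 0 0; 0 0 0 0 -0.001 0 0; 0 0 0 0 -0.002 0 0; 0 0 0 0 -0.001 0 0"

```text
time_s: 8.53
position: [0.5037, -0.2815, 0.1751]
tool_rot: [[0.986, 0.167, -0.002], [0.167, -0.986, 0.014], [-0.0, -0.014, -1.0]]
ft_force: [-0.5, 0.4, -8.3]
grip_width: 0.0107
gripper_force: 98.3
```

```bash
python3 -c "
from h import *
p,L=wag()
p,L=wag()"
```

```text
t 8.58 n 981 roof y [ 0.7 85.7] mid 43.2 tilt 0.0139 roll 0.0 pos [ 0.5037 -0.2815  0.1751] ft [ 0.21  0.63 -7.48] tq_tool [-0.194  0.007 -0.033] w 0.0107
t 8.63 n 955 roof y [ 0.5 84.4] mid 42.4 tilt 0.014 roll -0.0 pos [ 0.5037 -0.2815  0.1751] ft [ 0.46 -0.07 -7.17] tq_tool [-0.115  0.011  0.024] w 0.0107
```

Request:
servo_tool:
  deltas: "0 0 0 0 -0.002 0 0; 0 0 0 0 -0.001 0 0; 0 0 0 0 -0.001 0 0; 0 0 0 0 -0.001 0 0"

```text
time_s: 8.97
position: [0.5037, -0.2815, 0.1751]
tool_rot: [[0.986, 0.167, -0.002], [0.167, -0.986, 0.009], [-0.0, -0.009, -1.0]]
ft_force: [0.7, -0.3, -8.3]
grip_width: 0.0104
gripper_force: 98.3
```

```bash
python3 -c "
from h import *
p,L=wag()
p,L=wag()"
```

```text
t 9.02 n 711 roof y [-0.  68.8] mid 34.4 tilt 0.009 roll -0.0 pos [ 0.5037 -0.2815  0.1751] ft [-0.23  0.07 -8.13] tq_tool [-0.031 -0.01   0.016] w 0.0105
t 9.07 n 676 roof y [-0.5 66.4] mid 33.0 tilt 0.009 roll -0.0 pos [ 0.5037 -0.2815  0.1751] ft [-0.36 -1.21 -7.97] tq_tool [-0.097 -0.004  0.026] w 0.0106
```

Request:
servo_tool:
  deltas: "0 0 0 0 -0.009 0 0; 0 0 0 0 -0.004 0 0; 0 0 0 0 0 0 0; 0 0 0 0 0 0 0"

```text
time_s: 9.4
position: [0.5037, -0.2814, 0.1752]
tool_rot: [[0.986, 0.167, 0.001], [0.167, -0.986, -0.004], [0.0, 0.004, -1.0]]
ft_force: [-0.4, -0.1, -8.3]
grip_width: 0.0106
gripper_force: 98.3
```

```bash
python3 -c "
from h import *
p,L=wag()
p,L=wag()"
```

```text
t 9.45 n 413 roof y [-0.3 51. ] mid 25.3 tilt -0.0039 roll 0.0 pos [ 0.5037 -0.2815  0.1751] ft [ 0.32  0.46 -7.9 ] tq_tool [ 0.03   0.009 -0.001] w 0.0101
t 9.5 n 396 roof y [-0.7 49.5] mid 24.4 tilt -0.0039 roll -0.0001 pos [ 0.5037 -0.2815  0.1751] ft [-0.11  0.07 -8.21] tq_tool [-0.001  0.011 -0.003] w 0.0104
```

Request:
servo_tool:
  deltas: "0 0 0 0 -0.006 0 0; 0 0 0 0 0 0 0; 0 0 0 0 0 0 0; 0 0 0 0 0.006 0 0"

```text
time_s: 9.83
position: [0.5037, -0.2814, 0.1752]
tool_rot: [[0.986, 0.167, 0.001], [0.167, -0.986, -0.004], [-0.0, 0.004, -1.0]]
ft_force: [0.5, -0.9, -8.1]
grip_width: 0.0107
gripper_force: 98.3
```

```bash
python3 -c "
from h import *
p,L=wag()
p,L=wag()"
```

```text
t 9.88 n 315 roof y [-0.2 43.5] mid 21.6 tilt -0.0032 roll 0.0 pos [ 0.5038 -0.2816  0.1751] ft [ 0.2   0.26 -7.66] tq_tool [ 0.067 -0.006  0.046] w 0.0104
t 9.93 n 321 roof y [-0.6 43.7] mid 21.5 tilt -0.0037 roll 0.0 pos [ 0.5037 -0.2817  0.1751] ft [-0.25  0.41 -8.22] tq_tool [ 0.027 -0.006 -0.006] w 0.0105
```

Request:
servo_tool:
  deltas: "0 0 0 0 -0.006 0 0; 0 0 0 0 0 0 0; 0 0 0 0 0 0 0; 0 0 0 0 0 0 0; 0 0 0 0 0.008 0 0; 0 0 0 0 0 0 0; 0 0 0 0 0 0 0"

```text
time_s: 10.52
position: [0.5037, -0.2817, 0.1751]
tool_rot: [[0.986, 0.167, 0.0], [0.167, -0.986, -0.002], [-0.0, 0.002, -1.0]]
ft_force: [0.1, 0.2, -8.3]
grip_width: 0.0107
gripper_force: 98.3
```

```bash
python3 -c "
from h import *
p,L=wag()
p,L=wag()"
```

```text
t 10.57 n 352 roof y [-0.8 45.9] mid 22.6 tilt -0.002 roll -0.0 pos [ 0.5037 -0.2817  0.1751] ft [ 0.53 -0.13 -8.35] tq_tool [ 0.127 -0.012 -0.01 ] w 0.0106
t 10.62 n 352 roof y [-0.5 45.7] mid 22.6 tilt -0.002 roll -0.0001 pos [ 0.5037 -0.2816  0.1751] ft [-0.13 -0.76 -7.9 ] tq_tool [0.06  0.003 0.021] w 0.0101
```

Request:
servo_tool:
  deltas: "0 0 0 0 -0.01 0 0; 0 0 0 0 0 0 0; 0 0 0 0 0 0 0; 0 0 0 0 0 0 0; 0 0 0 0 0.01 0 0; 0 0 0 0 0 0 0; 0 0 0 0 0 0 0; 0 0 0 0 0 0 0"

```text
time_s: 11.28
position: [0.5037, -0.2816, 0.1751]
tool_rot: [[0.986, 0.167, 0.0], [0.167, -0.986, -0.002], [-0.0, 0.002, -1.0]]
ft_force: [-0.1, -0.4, -8.3]
grip_width: 0.0107
gripper_force: 98.3
```

```bash
python3 -c "
from h import *
p,L=wag()
p,L=wag()
q=env.get_image('scene');cv2.imwrite('pics/s2.png',q['img'][150:350,50:350,::-1].repeat(2,0).repeat(2,1))"
```

```text
t 11.33 n 427 roof y [-0.3 51.4] mid 25.5 tilt -0.002 roll -0.0 pos [ 0.5037 -0.2816  0.1751] ft [-0.38 -0.23 -6.93] tq_tool [ 0.    -0.075 -0.011] w 0.0103
t 11.38 n 430 roof y [-0.4 51.7] mid 25.7 tilt -0.002 roll -0.0 pos [ 0.5037 -0.2816  0.1751] ft [-0.77 -0.19 -8.47] tq_tool [ 0.03  -0.002 -0.052] w 0.0104
```

View pics/s2.png

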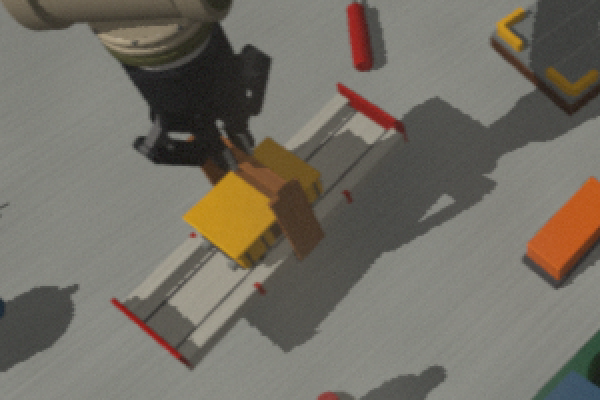

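The wagon roof at (260,200) now stands under the handle, about 3 mm off the middle and at rest. I'll hold it there for four seconds.

Request:
servo_tool:
  deltas: "0 0 0 0 0.001 0 0; 0 0 0 0 0 0 0; 0 0 0 0 0 0 0; 0 0 0 0 0 0 0; 0 0 0 0 0 0 0; 0 0 0 0 0 0 0; 0 0 0 0 0 0 0; 0 0 0 0 0 0 0"

```text
time_s: 12.1
position: [0.5037, -0.2815, 0.1751]
tool_rot: [[0.986, 0.167, 0.0], [0.167, -0.986, -0.001], [-0.0, 0.001, -1.0]]
ft_force: [0.6, -0.3, -8.0]
grip_width: 0.0108
gripper_force: 98.3
```

Request:
servo_tool:
  deltas: "0 0 0 0 0 0 0; 0 0 0 0 0 0 0; 0 0 0 0 0 0 0; 0 0 0 0 0 0 0; 0 0 0 0 0 0 0; 0 0 0 0 0 0 0; 0 0 0 0 0 0 0; 0 0 0 0 0 0 0"

```text
time_s: 12.77
position: [0.5037, -0.2816, 0.1751]
tool_rot: [[0.986, 0.167, 0.0], [0.167, -0.986, -0.001], [0.0, 0.001, -1.0]]
ft_force: [0.4, -0.0, -8.2]
grip_width: 0.0106
gripper_force: 98.3
```

```bash
python3 -c "
from h import *
p,L=wag()"
```

```text
t 12.82 n 432 roof y [-0.3 51.5] mid 25.6 tilt -0.001 roll 0.0 pos [ 0.5037 -0.2816  0.1751] ft [-0.19 -0.17 -7.69] tq_tool [ 0.054 -0.036 -0.044] w 0.0105
```

Request:
servo_tool:
  deltas: "0 0 0 0 0 0 0; 0 0 0 0 0 0 0; 0 0 0 0 0 0 0; 0 0 0 0 0 0 0; 0 0 0 0 0 0 0; 0 0 0 0 0 0 0; 0 0 0 0 0 0 0; 0 0 0 0 0 0 0"

```text
time_s: 13.48
position: [0.5037, -0.2816, 0.1751]
tool_rot: [[0.986, 0.167, 0.0], [0.167, -0.986, -0.001], [0.0, 0.001, -1.0]]
ft_force: [0.2, 0.6, -7.4]
grip_width: 0.0109
gripper_force: 98.3
```

Request:
servo_tool:
  deltas: "0 0 0 0 0 0 0; 0 0 0 0 0 0 0; 0 0 0 0 0 0 0; 0 0 0 0 0 0 0; 0 0 0 0 0 0 0; 0 0 0 0 0 0 0; 0 0 0 0 0 0 0; 0 0 0 0 0 0 0"

```text
time_s: 14.15
position: [0.5037, -0.2815, 0.1751]
tool_rot: [[0.986, 0.167, 0.0], [0.167, -0.986, -0.001], [0.0, 0.001, -1.0]]
ft_force: [-0.7, -0.7, -8.4]
grip_width: 0.011
gripper_force: 98.3
```

Request:
servo_tool:
  deltas: "0 0 0 0 0 0 0; 0 0 0 0 0 0 0; 0 0 0 0 0 0 0; 0 0 0 0 0 0 0; 0 0 0 0 0 0 0; 0 0 0 0 0 0 0; 0 0 0 0 0 0 0; 0 0 0 0 0 0 0"

```text
time_s: 14.82
position: [0.5037, -0.2816, 0.1751]
tool_rot: [[0.986, 0.167, 0.0], [0.167, -0.986, -0.001], [-0.0, 0.001, -1.0]]
ft_force: [0.3, 0.7, -8.0]
grip_width: 0.0104
gripper_force: 98.3
```

Request:
servo_tool:
  deltas: "0 0 0 0 0 0 0; 0 0 0 0 0 0 0; 0 0 0 0 0 0 0; 0 0 0 0 0 0 0; 0 0 0 0 0 0 0; 0 0 0 0 0 0 0; 0 0 0 0 0 0 0; 0 0 0 0 0 0 0"

```text
time_s: 15.48
position: [0.5037, -0.2815, 0.1751]
tool_rot: [[0.986, 0.167, 0.0], [0.167, -0.986, -0.001], [-0.0, 0.001, -1.0]]
ft_force: [0.3, -0.5, -8.1]
grip_width: 0.0104
gripper_force: 98.3
```

```bash
python3 -c "
from h import *
p,L=wag()
todo([.527,.2495,.175],-2.4)"
```

```text
t 15.53 n 432 roof y [-0.9 51.5] mid 25.3 tilt -0.0009 roll -0.0 pos [ 0.5037 -0.2815  0.1751] ft [ 1.04  1.05 -7.69] tq_tool [0.02  0.044 0.026] w 0.0104
t 15.5333 pos [ 0.5037 -0.2815  0.1751] shift [ 1.116e+02 -5.197e+02 -4.000e-01] turn [ 9.000e-04 -1.000e-04  2.097e-01] ft [ 1.04  1.05 -7.69] tq [ 0.027 -0.04  -0.026] w 0.0104
```

Request:
servo_tool:
  deltas: "0 0 0 0 0 0 0.005; 0 0 0 0 0 0 0.01; 0 0 0 0 0 0 0.015; 0 0 0 0 0 0 0.015; 0 0 0 0 0 0 0.015; 0 0 0 0 0 0 0.015; 0 0 0 0 0 0 0.015; 0 0 0 0 0 0 0.015"

```text
time_s: 16.2
position: [0.5037, -0.2815, 0.1751]
tool_rot: [[0.998, 0.061, 0.0], [0.061, -0.998, -0.001], [0.0, 0.001, -1.0]]
ft_force: [0.1, -0.1, -7.9]
grip_width: 0.011
gripper_force: 98.3
```

Request:
servo_tool:
  deltas: "0 0 0 0 0 0 0.015; 0 0 0 0 0 0 0.015; 0 0 0 0 0 0 0.015; 0 0 0 0 0 0 0.015; 0 0 0 0 0 0 0.015; 0 0 0 0 0 0 0.015; 0 0 0 0 0 0 0.01; 0 0 0 0 0 0 0.005"

```text
time_s: 16.87
position: [0.5038, -0.2816, 0.1751]
tool_rot: [[0.999, -0.043, 0.0], [-0.043, -0.999, -0.001], [0.0, 0.001, -1.0]]
ft_force: [-0.6, 1.2, -8.5]
grip_width: 0.0107
gripper_force: 98.3
```

```bash
python3 -c "
from h import *
p,L=wag()
todo([.527,.2495,.175],-2.4)"
```

```text
t 16.92 n 410 roof y [ 0.2 50.7] mid 25.4 tilt -0.001 roll 0.0002 pos [ 0.5038 -0.2815  0.1751] ft [-0.19  0.32 -7.91] tq_tool [ 0.02  -0.003  0.015] w 0.0106
t 16.9167 pos [ 0.5038 -0.2815  0.1751] shift [ 4.000e-01 -5.316e+02 -4.000e-01] turn [ 0.001  -0.0002 -0.0011] ft [-0.19  0.32 -7.91] tq [ 0.02   0.002 -0.015] w 0.0106
```

Now carry it slowly along −tool y, with slight tilt compensation.

Request:
servo_tool:
  deltas: "0 0 -0.2 0 -0.001 0 0; 0 0 -0.4 0 -0.001 0 0; 0 0 -0.6 0 -0.001 0 0; 0 0 -0.8 0 0 0 0; 0 0 -1.0 0 0 0 0; 0 0 -1.2 0 0 0 0; 0 0 -1.4 0 0 0 0; 0 0 -1.6 0 0 0 0"

```text
time_s: 17.58
position: [0.5041, -0.2742, 0.1751]
tool_rot: [[0.999, -0.042, 0.0], [-0.042, -0.999, -0.004], [0.0, 0.004, -1.0]]
ft_force: [-0.3, 0.7, -8.8]
grip_width: 0.0105
gripper_force: 98.3
```

Request:
servo_tool:
  deltas: "0 0 -1.8 0 0 0 0; 0 0 -2.0 0 0 0 0; 0 0 -2.2 0 0 0 0; 0 0 -2.4 0 0 0 0; 0 0 -2.6 0 0 0 0; 0 0 -2.8 0 0 0 0; 0 0 -3.0 0 0 0 0; 0 0 -3.2 0 0 0 0"

```text
time_s: 18.25
position: [0.5049, -0.2541, 0.175]
tool_rot: [[0.999, -0.042, 0.0], [-0.042, -0.999, -0.004], [0.0, 0.004, -1.0]]
ft_force: [-0.2, -0.3, -8.3]
grip_width: 0.0105
gripper_force: 98.3
```

```bash
python3 -c "
from h import *
p,L=wag()"
```

```text
t 18.3 n 299 roof y [-61.  47.] mid -7.0 tilt -0.0035 roll 0.0001 pos [ 0.5049 -0.2534  0.175 ] ft [ 0.48  1.12 -8.22] tq_tool [ 0.23  -0.058 -0.03 ] w 0.0106
```

Request:
servo_tool:
  deltas: "0 0 -3.4 0 -0.001 0 0; 0 0 -3.6 0 0 0 0; 0 0 -3.8 0 0 0 0; 0 0 -4.0 0 0 0 0; 0 0 -4.2 0 0 0 0; 0 0 -4.4 0 0 0 0; 0 0 -4.6 0 0 0 0; 0 0 -4.8 0 0 0 0"

```text
time_s: 18.97
position: [0.5063, -0.2211, 0.1749]
tool_rot: [[0.999, -0.042, -0.0], [-0.042, -0.999, -0.005], [0.0, 0.005, -1.0]]
ft_force: [-0.2, 0.0, -8.4]
grip_width: 0.0104
gripper_force: 98.3
```

```bash
python3 -c "
from h import *
p,L=wag()"
```

```text
t 19.02 n 267 roof y [-59.5  48.9] mid -5.3 tilt -0.0044 roll 0.0001 pos [ 0.5063 -0.2203  0.1749] ft [ 0.17  1.28 -7.88] tq_tool [0.241 0.005 0.037] w 0.0106
```

Request:
servo_tool:
  deltas: "0 0 -5.0 0 0 0 0; 0 0 -5.2 0 0 0 0; 0 0 -5.4 0 0 0 0; 0 0 -5.6 0 0 0 0; 0 0 -5.8 0 0 0 0; 0 0 -6.0 0 0 0 0; 0 0 -6.2 0 0 0 0; 0 0 -6.4 0 0 0 0"

```text
time_s: 19.68
position: [0.5082, -0.1754, 0.1746]
tool_rot: [[0.999, -0.042, 0.0], [-0.042, -0.999, -0.005], [0.0, 0.005, -1.0]]
ft_force: [0.8, -0.3, -7.6]
grip_width: 0.0108
gripper_force: 98.3
```

Request:
servo_tool:
  deltas: "0 0 -6.6 0 0 0 0; 0 0 -6.8 0 0 0 0; 0 0 -7.0 0 0 0 0; 0 0 -7.2 0 0 0 0; 0 0 -7.4 0 0 0 0; 0 0 -7.6 0 0 0 0; 0 0 -7.8 0 0 0 0; 0 0 -8.0 0 0 0 0"

```text
time_s: 20.35
position: [0.5107, -0.1169, 0.1744]
tool_rot: [[0.999, -0.042, 0.0], [-0.042, -0.999, -0.005], [0.0, 0.005, -1.0]]
ft_force: [-0.5, 0.3, -7.5]
grip_width: 0.0101
gripper_force: 98.3
```

```bash
python3 -c "
from h import *
p,L=wag()"
```

```text
t 20.4 n 251 roof y [-57.8  36.8] mid -10.5 tilt -0.0041 roll 0.0001 pos [ 0.5106 -0.1156  0.1744] ft [-0.28  2.98 -7.14] tq_tool [ 0.409  0.003 -0.021] w 0.0106
```

Request:
servo_tool:
  deltas: "0 0 -8.2 0 0 0 0; 0 0 -8.4 0 0 0 0; 0 0 -8.6 0 0 0 0; 0 0 -8.8 0 0 0 0; 0 0 -9.0 0 0 0 0; 0 0 -9.2 0 0 0 0; 0 0 -9.4 0 0 0 0; 0 0 -9.6 0 0 0 0"

```text
time_s: 21.07
position: [0.5137, -0.0456, 0.174]
tool_rot: [[0.999, -0.042, 0.0], [-0.042, -0.999, -0.005], [0.0, 0.005, -1.0]]
ft_force: [0.7, -0.0, -8.2]
grip_width: 0.0106
gripper_force: 98.3
```

Request:
servo_tool:
  deltas: "0 0 -9.8 0 0.002 0 0; 0 0 -9.8 0 0.002 0 0; 0 0 -9.8 0 0 0 0; 0 0 -9.8 0 0 0 0; 0 0 -9.8 0 0 0 0; 0 0 -9.8 0 0.001 0 0; 0 0 -9.6 0 0.002 0 0; 0 0 -9.4 0 0.001 0 0"

```text
time_s: 21.73
position: [0.517, 0.0322, 0.1739]
tool_rot: [[0.999, -0.042, 0.0], [-0.042, -0.999, 0.003], [0.0, -0.003, -1.0]]
ft_force: [-0.3, 0.2, -7.6]
grip_width: 0.0105
gripper_force: 98.3
```

Request:
servo_tool:
  deltas: "0 0 -9.2 0 0 0 0; 0 0 -9.0 0 0 0 0; 0 0 -8.8 0 0 0 0; 0 0 -8.6 0 0 0 0; 0 0 -8.4 0 0 0 0; 0 0 -8.2 0 0 0 0; 0 0 -8.0 0 0 0 0; 0 0 -7.8 0 0 0 0"

```text
time_s: 22.4
position: [0.5198, 0.0999, 0.1741]
tool_rot: [[0.999, -0.042, 0.0], [-0.042, -0.999, 0.003], [0.0, -0.003, -1.0]]
ft_force: [-0.6, -0.1, -8.4]
grip_width: 0.0107
gripper_force: 98.3
```

```bash
python3 -c "
from h import *
p,L=wag()"
```

```text
t 22.45 n 174 roof y [-56.4  51.7] mid -2.3 tilt 0.0039 roll 0.0002 pos [0.5198 0.1011 0.1741] ft [-0.46  2.36 -8.3 ] tq_tool [ 0.306 -0.061 -0.007] w 0.0105
```

Request:
servo_tool:
  deltas: "0 0 -7.6 0 0 0 0; 0 0 -7.4 0 0 0 0; 0 0 -7.2 0 0 0 0; 0 0 -7.0 0 0 0 0; 0 0 -6.8 0 0 0 0; 0 0 -6.6 0 0 0 0; 0 0 -6.4 0 0 0 0; 0 0 -6.2 0 0 0 0"

```text
time_s: 23.12
position: [0.5222, 0.1549, 0.1742]
tool_rot: [[0.999, -0.042, 0.0], [-0.042, -0.999, 0.003], [0.0, -0.003, -1.0]]
ft_force: [-0.4, -1.1, -7.8]
grip_width: 0.0107
gripper_force: 98.3
```

Request:
servo_tool:
  deltas: "0 0 -6.0 0 0 0 0; 0 0 -5.8 0 0 0 0; 0 0 -5.6 0 0 0 0; 0 0 -5.4 0 0 0 0; 0 0 -5.2 0 0 0 0; 0 0 -5.0 0 0 0 0; 0 0 -4.8 0 0 0 0; 0 0 -4.6 0 0 0 0"

```text
time_s: 23.78
position: [0.5239, 0.1971, 0.1744]
tool_rot: [[0.999, -0.042, 0.0], [-0.042, -0.999, 0.003], [0.0, -0.003, -1.0]]
ft_force: [-0.0, 0.3, -7.9]
grip_width: 0.0107
gripper_force: 98.3
```

```bash
python3 -c "
from h import *
p,L=wag()"
```

```text
t 23.83 n 509 roof y [-52.7  -3.9] mid -28.3 tilt 0.0036 roll 0.0002 pos [0.5239 0.1978 0.1744] ft [-0.08  0.84 -8.94] tq_tool [ 0.205 -0.026 -0.036] w 0.0106
```

Request:
servo_tool:
  deltas: "0 0 -4.4 0 0 0 0; 0 0 -4.2 0 0 0 0; 0 0 -4.0 0 0 0 0; 0 0 -3.8 0 0 0 0; 0 0 -3.6 0 0 0 0; 0 0 -3.4 0 0 0 0; 0 0 -3.2 0 0 0 0; 0 0 -3.0 0 0 0 0"

```text
time_s: 24.5
position: [0.5252, 0.2265, 0.1745]
tool_rot: [[0.999, -0.042, 0.0], [-0.042, -0.999, 0.003], [0.0, -0.003, -1.0]]
ft_force: [-0.8, 0.4, -8.4]
grip_width: 0.0109
gripper_force: 98.3
```

Request:
servo_tool:
  deltas: "0 0 -2.8 0 0 0 0; 0 0 -2.6 0 0 0 0; 0 0 -2.4 0 0 0 0; 0 0 -2.2 0 0 0 0; 0 0 -2.0 0 0 0 0; 0 0 -1.8 0 0 0 0; 0 0 -1.6 0 0 0 0; 0 0 -1.4 0 0 0 0"

```text
time_s: 25.17
position: [0.5259, 0.2431, 0.1745]
tool_rot: [[0.999, -0.042, 0.0], [-0.042, -0.999, 0.003], [0.0, -0.003, -1.0]]
ft_force: [0.3, 0.6, -8.3]
grip_width: 0.0105
gripper_force: 98.3
```

Request:
servo_tool:
  deltas: "0 0 -1.2 0 0 0 0; 0 0 -1.0 0 -0.001 0 0; 0 0 -0.8 0 0 0 0; 0 0 -0.6 0 -0.001 0 0; 0 0 -0.4 0 -0.001 0 0; 0 0 -0.2 0 0 0 0; 0 0 0 0 0 0 0; 0 0 0 0 0 0 0"

```text
time_s: 25.83
position: [0.5261, 0.2472, 0.1746]
tool_rot: [[0.999, -0.042, 0.0], [-0.042, -0.999, 0.0], [0.0, -0.0, -1.0]]
ft_force: [0.4, -0.7, -7.9]
grip_width: 0.0106
gripper_force: 98.3
```

```bash
python3 - <<'E'
from h import *
p,L=wag();ctilt(p,L)
todo([.527,.2495,.130],-2.4)
P=cloud(p);s=env.observe();z=P[...,2]
C=(p["depth"]>0)&(abs(L[...,0])<60)&(abs(L[...,1])<162)&(z>.085)&(z<.125)
rect(P,C&(L[...,2]<-75),"cassette")
hsv=cv2.cvtColor(p["img"],cv2.COLOR_RGB2HSV)
y=(p["depth"]>0)&(hsv[...,0]>18)&(hsv[...,0]<35)&(hsv[...,1]>140)&(z<.06)&(P[...,1]>.05)&(P[...,1]<.47)&(P[...,0]<.63)&(P[...,0]>.43)
rect(P,y,"guides")
cv2.imwrite("pics/t2.png",p["img"][180:300,120:320,::-1].repeat(3,0).repeat(3,1))
E
```

```text
t 25.88 n 584 roof y [-49.1   1.9] mid -23.6 tilt 0.0 roll 0.0001 pos [0.5261 0.2471 0.1745] ft [ 0.38  0.15 -8.04] tq_tool [-0.005 -0.03  -0.016] w 0.0108
stops [-83.45 -83.99] floor 1290 [ 3.300000e-03 -1.112607e+02]
t 25.8833 pos [0.5261 0.2471 0.1745] shift [ 0.8 -2.4 44.5] turn [-0.     -0.0001 -0.0004] ft [ 0.38  0.15 -8.04] tq [-0.004  0.03   0.016] w 0.0108
cassette 1334 [0.5253 0.248 ] [0.3113 0.1126] 87.89
guides 283 [0.5236 0.2494] [0.3496 0.1387] 89.15
```

View pics/t2.png

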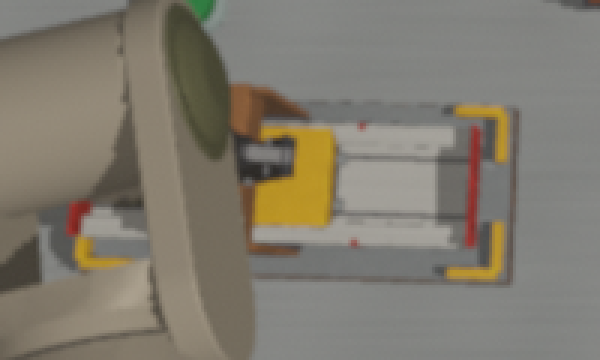

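The cassette is above the traverser inside the guides (rows about 130–250, columns about 70–480 of the crop). The wagon is near the middle, about +5 mm.

Request:
servo_tool:
  deltas: "0 0.1 -0.2 2 0 0 0; 0 0.1 -0.3 4 0 0 0; 0 0.1 -0.3 6 0 0 0; 0 0.1 -0.3 7 0 0 0; 0 0.1 -0.3 7 0 0 0; 0 0.1 -0.3 6 0 0 0; 0 0.1 -0.3 4 0 0 0; 0 0.1 -0.2 2 0 0 0"

```text
time_s: 26.55
position: [0.5267, 0.2493, 0.1356]
tool_rot: [[0.999, -0.042, -0.001], [-0.042, -0.999, -0.0], [-0.001, 0.0, -1.0]]
ft_force: [0.2, 0.4, -8.1]
grip_width: 0.0101
gripper_force: 98.3
```

Request:
servo_tool:
  deltas: "0 0 0 1 0 0 0; 0 0 0 1 0 0 0; 0 0 0 1 0 0 0; 0 0 0 1 0 0 0; 0 0 0 1 0 0 0; 0 0 0 0 0 0 0; 0 0 0 0 0 0 0"

```text
time_s: 27.13
position: [0.527, 0.2493, 0.1316]
tool_rot: [[0.999, -0.042, 0.0], [-0.042, -0.999, 0.0], [0.0, -0.0, -1.0]]
ft_force: [0.7, -0.7, -8.5]
grip_width: 0.0103
gripper_force: 98.3
```

```bash
python3 - <<'E'
from h import *
p,L=wag();ctilt(p,L)
todo([.527,.2495,.130],-2.4)
E
```

```text
t 27.18 n 528 roof y [-49.3   2. ] mid -23.6 tilt 0.0001 roll 0.0003 pos [0.527  0.2493 0.1316] ft [-0.04 -0.54 -7.91] tq_tool [-0.069 -0.033 -0.052] w 0.0103
stops [-83.07 -85.61] floor 1177 [ 6.500000e-03 -1.110244e+02]
t 27.1833 pos [0.527  0.2493 0.1316] shift [ 0.  -0.2  1.6] turn [-0.0001 -0.0003 -0.0003] ft [-0.04 -0.54 -7.91] tq [-0.068  0.036  0.052] w 0.0103
```

Request:
servo_tool:
  deltas: "0 0 0 0.5 0 0 0; 0 0 0 0.5 0 0 0; 0 0 0 0.5 0 0 0; 0 0 0 0.3 0 0 0; 0 0 0 0 0 0 0; 0 0 0 0 0 0 0"

```text
time_s: 27.68
position: [0.527, 0.2494, 0.13]
tool_rot: [[0.999, -0.042, 0.0], [-0.042, -0.999, 0.0], [0.0, -0.0, -1.0]]
ft_force: [-1.8, 0.3, -5.6]
grip_width: 0.0109
gripper_force: 98.7
```

```bash
python3 - <<'E'
from h import *
p,L=wag()
E
```

```text
t 27.73 n 529 roof y [-49.1   2. ] mid -23.5 tilt 0.0001 roll 0.0005 pos [0.527  0.2494 0.1299] ft [-0.78 -0.21 -4.61] tq_tool [-0.128 -0.235 -0.063] w 0.0109
```

Request:
servo_tool:
  deltas: "0 0 0 0.2 0 0 0; 0 0 0 0.2 0 0 0; 0 0 0 0 0 0 0; 0 0 0 0 0 0 0; 0 0 0 0 0 0 0"

```text
time_s: 28.15
position: [0.527, 0.2494, 0.1299]
tool_rot: [[0.999, -0.042, 0.001], [-0.042, -0.999, 0.0], [0.001, -0.0, -1.0]]
ft_force: [-4.0, -2.2, 3.1]
grip_width: 0.0106
gripper_force: 99.7
```

Request:
servo_tool:
  deltas: "0 0 0 0 0 0 0; 0 0 0 0 0 0 0; 0 0 0 0 0 0 0; 0 0 0 0 0 0 0"
  newtons: 20

```text
time_s: 28.48
position: [0.527, 0.2494, 0.1299]
tool_rot: [[0.999, -0.042, 0.001], [-0.042, -0.999, 0.0], [0.001, -0.0, -1.0]]
ft_force: [-5.0, -1.1, 5.7]
grip_width: 0.0104
gripper_force: 100.0
```

Request:
servo_tool:
  deltas: "0.15 0 0 0 0 0 0; 0.2 0 0 0 0 0 0; 0.25 0 0 0 0 0 0; 0.35 0 0 0 0 0 0; 0.5 0 0 0 0 0 0; 0.6 0 0 0 0 0 0; 0.6 0 0 0 0 0 0; 0.6 0 0 0 0 0 0"

```text
time_s: 29.15
position: [0.527, 0.2493, 0.1293]
tool_rot: [[0.999, -0.042, 0.0], [-0.042, -0.999, 0.0], [0.0, -0.0, -1.0]]
ft_force: [-0.3, 0.5, 0.2]
grip_width: 0.0515
gripper_force: 0.0
```

```bash
python3 - <<'E'
from h import *
p,L=wag()
E
```

```text
t 29.2 n 493 roof y [-49.2   1.8] mid -23.7 tilt 0.0 roll 0.0003 pos [0.527  0.2493 0.1293] ft [-0.49  0.17  0.92] tq_tool [-0.057  0.001  0.032] w 0.0513
```

Released, and the wagon is still. Retract straight up.

Request:
servo_tool:
  deltas: "0.6 0 0 -3 0 0 0; 0.6 0 0 -8 0 0 0; 0.6 0 0 -15 0 0 0; 0.6 0 0 -25 0 0 0; 0.6 0 0 -25 0 0 0; 0.6 0 0 -25 0 0 0; 0.6 0 0 -25 0 0 0; 0.6 0 0 -15 0 0 0"

```text
time_s: 29.87
position: [0.5273, 0.2495, 0.2741]
tool_rot: [[0.999, -0.042, 0.005], [-0.042, -0.999, 0.001], [0.005, -0.001, -1.0]]
ft_force: [-0.7, 0.3, -0.6]
grip_width: 0.0513
gripper_force: 0.0
```

Request:
servo_tool:
  deltas: "0.6 -30 0 0 0 0 0; 0.6 -40 0 0 0 0 0; 0.6 -40 0 0 0 0 0; 0.6 -40 0 0 0 0 0; 0.6 -20 0 0 0 0 0; 0.6 0 0 0 0 0 0; 0.6 0 0 0 0 0 0"

```text
time_s: 30.45
position: [0.3567, 0.2567, 0.2715]
tool_rot: [[0.999, -0.041, 0.002], [-0.041, -0.999, 0.001], [0.002, -0.001, -1.0]]
ft_force: [0.5, 0.0, -0.3]
grip_width: 0.0511
gripper_force: 0.0
```

```bash
python3 - <<'E'
from h import *
p=env.get_image("top");P=cloud(p);x,y,z=P[...,0],P[...,1],P[...,2];ok=p["depth"]>0
hsv=cv2.cvtColor(p["img"],cv2.COLOR_RGB2HSV)
yel=ok&(hsv[...,0]>18)&(hsv[...,0]<35)&(hsv[...,1]>140)
D=ok&(y>.05)&(y<.47)&(x<.63)&(x>.43)
rect(P,D&(z>.16)&(z<.172),"bartop")
rect(P,D&yel&(z>.085)&(z<.115),"roof")
rect(P,D&(z>.047)&(z<.18),"cass");rect(P,D&(z>.022)&(z<.06),"deck")
cv2.imwrite("pics/t3.png",p["img"][140:320,100:340,::-1].repeat(3,0).repeat(3,1))
print(env.observe()["time_s"])
E
```

```text
bartop 356 [0.5266 0.2501] [0.0158 0.1119] 87.5
roof 1080 [0.5277 0.2544] [0.1099 0.0711] 87.98
cass 3336 [0.5318 0.2552] [0.3221 0.1312] 88.49
deck 6195 [0.5265 0.249 ] [0.3591 0.1482] 87.66
30.5
```

View pics/t3.png

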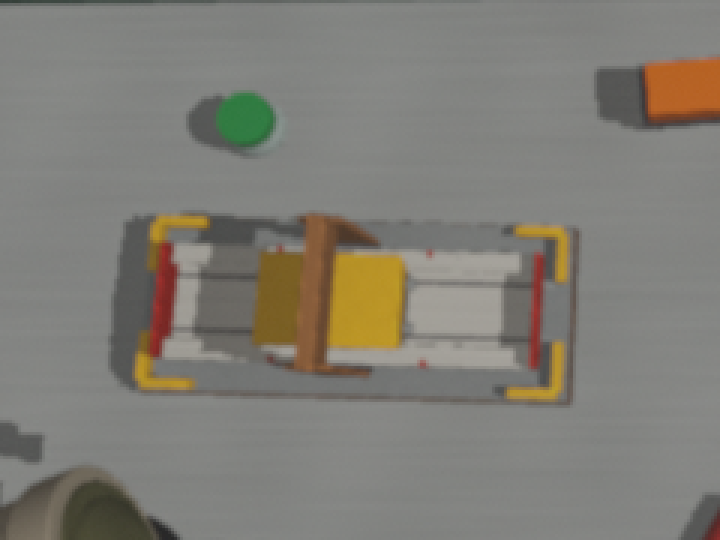

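The cassette lies flat and centred in the guides to about 1 mm. The wagon is about 4 mm from the middle, and the arm is clear.

```bash
python3 -c "
from rig import env
print(env.close_job())"
```

```text
the job is handed in; nothing more can be done
None
```

The job is handed in (no verdict was returned): the cassette lies flat and released in the traverser's guides, about 1 mm off centre, with the wagon standing about 4 mm from the middle, and it took about 31 s of the 72 s allowed.

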